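Open a stuck screw-lid sample canister with its folding crank

ROBOT

A 6-joint arm with a two-finger parallel gripper is mounted at the origin on a cart in front of the work surface, level with it; the furniture and walls round the work are solid. World frame = base frame: x ahead of the robot, y to its left, z up, the work surface at z = 0. Lengths are in m, angles in degrees, forces in N, time in s.
With the tool pointing down it reaches from about 0.35 to 0.925 m from the base axis. Payload 6.4 kg.
Tool frame: the origin (TCP) lies at the very end of the fingers, on their centre line; the grasp point (between the pads) lies 19 mm behind it (ctrl.grasp_offset is the distance from the TCP to the grasp point, in m); x points along the fingers, y is the direction in which the jaws open and shut, and the axes are right-handed (so a half turn about x gives the same grasp; the last joint's range is limited). The gripper opens to 85 mm and grips with 20 to 120 N. Pads are 22 mm wide; open, the fingers measure 114 mm over their backs; the gripper's body (76 mm by 85 mm) begins 54 mm behind the grasp point. The pads swing forward as they close: fully open they stand 13 mm farther back than shut.
Start: joints at [-84.059, 14.043, 89.255, -0, 76.702, -9.975], TCP at [0.178, -0.625, 0.231] pointing down, gripper open.
Joint ranges: [-179.41, 179.41], [-58.25, 129.5], [7.25, 145.43], [-54.29, 234.29], [11.92, 165.04], [-157.13, 157.13]. Speed limits (degrees/s): [147.25, 147.25, 180, 180, 180, 180].

INTERFACE

Orientations are given as [roll, pitch, yaw] about the fixed x, y, z axes, in that order (R = Rz(yaw) Ry(pitch) Rx(roll)).
In Python, from workcell import state, vision, ticket, ctrl gives the robot as it stands. The module is installed in compiled form; this text tells all that it offers.
- The arm moves only by the tool send_rows, never from a script. Its argument "moves" is a list of rows, each an object of numbers: "dx", "dy", "dz": the shift along the tool's x, y, z in mm; "yaw": the turn about the tool's x in degrees. A call has 1 to 12 rows; each row is the pose to reach, as a shift and turn from the pose commanded when the call began, along the tool's axes at that moment; what a row does not reach only later rows make up. A row lasts 1/8 s, in which the tool goes at most 62.5 mm and 10.7 degrees, less where a joint would pass 70% of its speed; a pose out of reach is approached as far as the arm can. A call with a gripper value outside its range is refused whole. "hand" is the closure, from 0 (fully open) to 1 (shut), set as the call begins (left out, the last holds). The fingers move at their own pace and stop on an object; "squeeze" is the grip in N (left out, the last holds). Time passes only in rows, so rows that repeat a pose let the fingers close. It gives the time, the measured TCP pose, the force and the opening at its end, in the units of the state.
- state(): the state, without advancing time (a new reading comes with each control period).
- vision.read_camera(name): name is "side" or "top"; returns a dict with "image" (400x640x3 uint8, red, green, blue), "depth" (400x640 float32, m along the optical axis (not along the pixel's ray), 0 where there is no reading), "camera_matrix" (3x3 intrinsics, pixels), "k1" (the pictures are not rectified: a ray, as slopes to the right and down, at radius r is drawn at 1 + k1 r^2 times it, then the intrinsics apply), "T" (4x4, takes a point from camera to world coordinates). Camera axes: x right, y down, z forward; pixel columns grow to the right and rows downward; lengths in m; the calibration is good to about 2 mm. A picture is of the moment at which its call begins.
- ticket.finish_job(): hands the job in, once; it reports no verdict.
The state is a dict: "clock": time; "joint_positions": joint angles; "qvel": joint speeds; "joint_torque": joint torques, N m; "ee_pos": TCP position; "ee_rot": TCP orientation; "ft_force": force on the tool from outside, world axes, zero at the start; "wrist_torque": the same for the moment, N m; "width": opening from 0.0 (shut) to 1.0 (fully open).
Only numpy, scipy, OpenCV 4.12 (cv2) and the standard library are available. Lean on these libraries where they do the work, as an engineer would, in place of code of your own. Each camera call takes 0.05 s, during which the arm holds its last target. There are 200 camera calls.

TASK

Open the sample canister. Swing the red-knobbed folding crank fully out, break the stuck white screw cap loose with a short hard counter-clockwise push on the crank and wind it on easily the same way to its end stop; then fold the crank back home over the cap, and push the blue lid frame by its black peg well aside to the right so that the mouth is clear. Leave the bottle, the slide box and the tape roll where they are.

Things in the scene. Friction and masses are not known exactly. Their poses are not given: they have to be found in the camera images.
- canister: Fixed steel pot (94 mm across, rim 60 mm high, blue band) on a white base plate; origin on the pot's axis at the worktop. Its own -x points roughly to the robot (the peg side), its own +x to the hinge post. 'Right' is its own -y.
- mouth (a point): Centre of the pot's rim, 60 mm above the worktop; inner radius 41 mm.
- hinge_post (a point): Top of the white upright hinge post, 85 mm behind the pot's axis (canister +x), 82 mm high; the lid frame turns about its vertical axis.
- cap_centre (a point): Centre of the top face of the white screw cap (84 mm across, 18 mm high), on the pot's axis while the lid is closed; 96 mm high when screwed down. The cap rises 3 mm per radian as it is unscrewed (14 mm in all) and lifts crank and knob with it.
- crank_pivot (a point): Top of the crank's vertical pivot pin on the cap, 20 mm from the cap's axis, 114.5 mm high when screwed down. The crank arm (steel, 12 mm wide, its top 110 mm high) turns level about this pin, above everything else on the lid.
- crank_knob (a point): Centre of the top of the upright red knob at the end of the crank arm: 16 mm across, 44 mm tall, standing from 110.5 to 154.5 mm high when screwed down, 42 mm from crank_pivot; it spins freely about its own upright axis. With the crank fully out it is 62 mm from the cap's axis, in line with the axis and crank_pivot.
- lid_peg (a point): Top of the upright black peg (17 mm across at the head, 23 mm tall, top 97 mm high, foot at 74 mm) on the front tab of the blue lid frame, 60 mm in front of the pot's axis and 145 mm from the hinge post. It does not rise with the cap.
- crank (a joint): Fold of the crank against the cap, rad: 0 folded home over the cap, 1.9 fully out against a firm stop (counter-clockwise from above). Light friction 0.03 N m; stays where it is left. Pushing the knob on counter-clockwise at the stop turns the cap.
- cap (a joint): Turn of the cap in the lid frame, rad: 0 screwed down, grows counter-clockwise from above, end stop 4.75 (about three quarters of a turn). Stuck at first: about 0.65 N m (10 to 11 N at the knob with the crank out) to start it, until it snaps free at about 0.2 rad, then only 0.1 N m (under 2 N at the knob); stays where it is left.
- lid (a joint): Swing of the lid frame about the hinge post, rad: 0 closed, grows counter-clockwise from above (the peg goes towards canister -y), stop 1.45. The cap's plug locks it in the pot's neck until the cap is unscrewed by about 3 rad; after that friction of 0.25 N m (about 2 N at the peg); stays where it is left.
- bottle: Reagent bottle with a crimson body and white cap, 60 mm across, 145 mm tall, standing loose to the left of the canister; origin at the centre of its foot.
- slide_case: Flat dark green slide box, 86 x 165 x 34 mm, lying loose to the right; origin at the centre of its underside.
- tape_roll: Roll of brown tape, 94 mm across, 48 mm high, lying loose further left; origin at the centre of its underside.
Things that resemble listed ones, but are neither listed nor needed, are in the scene too. Leave any yellow look-alike of the bottle alone.

How it is judged (in metres and radians):
On the way, in this order (a step that is already met when the one before it is completed fails the run):
1. the crank is swung fully out while the cap is still stuck down (value of joint crank above 1.75 rad and value of joint cap below 0.2 rad), for 0.02 s.
2. the cap is broken loose with the crank out (value of joint cap above 0.42 rad and value of joint crank above 1.5 rad), for 0.02 s.
3. the cap is wound to its end stop with the crank out (value of joint cap above 4.45 rad and value of joint crank above 1.5 rad), for 0.1 s.
4. the crank is folded back home, the cap still unscrewed (value of joint crank below 0.2 rad and value of joint cap above 4.2 rad and value of joint lid below 0.6 rad), for 0.2 s.
5. the lid is pushed aside (value of joint lid above 1.15 rad), for 0.2 s.
At the end, for the whole second after the job is handed in: The lid frame stands aside (over 1.15 of 1.45 rad) and still, the cap is unscrewed (over 4.2 of 4.75 rad), the crank is folded home (under 0.25 rad), and the bottle (upright), slide box and tape roll are within 30 mm of where they began (value of joint lid above 1.15 rad and value of joint cap above 4.2 rad and value of joint crank below 0.25 rad and velocity of joint lid below 0.05 rad/s and distance of each of bottle, slide_case, tape_roll from where it was at the start of the episode below 0.03 m and angle between bottle's own z axis and vertical below 0.2 rad); the robot touches nothing.
It fails at once if the bottle is pushed away or tipped (distance of bottle from where it was at the start of the episode above 0.03 m or angle between bottle's own z axis and vertical above 0.4 rad).
It fails at once if the slide box or the tape roll is pushed away (distance of any of slide_case, tape_roll from where it was at the start of the episode above 0.03 m).
It also fails if it takes over 69 s, if anything falls off the work surface, if the arm or the gripper's body presses on something with over 40 N, if the wrist force passes 120 N, or if a joint passes its speed limit or range.

## Working session

There is one attempt and no reset: what is moved stays moved. The work goes in short steps, Python scripts to look and compute and a tool call to move; the robot and the scene stay as the last step left them, time stands still between calls to the robot, and variables do not carry over. Pictures are saved under pics/ and viewed, about 8 in all and at most 12, crops included, and the job is handed in when it is done.

Besides the shell and the picture viewer there is one more tool, called as a command line: name --argument value ..., lists and objects as JSON in quotes. send_rows: Moves the arm, as the interface text tells. Its arguments: {"type":"object","properties":{"moves":{"type":"array","items":{"type":"object","properties":{"dx":{"type":"number"},"dy":{"type":"number"},"dz":{"type":"number"},"yaw":{"type":"number"}}}},"hand":{"type":"number"},"squeeze":{"type":"number"}},"required":["moves"]}

```bash
mkdir -p pics
cat > h.py <<'E'
import numpy as np, cv2
from workcell import state, vision, ticket, ctrl
def cam(n,save=None):
    c=vision.read_camera(n)
    if save: cv2.imwrite('pics/'+save,cv2.cvtColor(c['image'],cv2.COLOR_RGB2BGR))
    return c
def ray(c,u,v):
    K=c['camera_matrix'];d=np.array([[[u,v]]],float)
    p=cv2.undistortPoints(d,K,np.array([c['k1'],0,0,0.]))[0,0]
    return c['T'][:3,3], c['T'][:3,:3]@np.array([p[0],p[1],1])
def onz(c,u,v,z):
    o,d=ray(c,u,v); return o+d*(z-o[2])/d[2]
def cloud(c):
    h,w=c['depth'].shape;g=np.dstack(np.meshgrid(np.arange(w),np.arange(h))).reshape(-1,1,2).astype(float)
    p=cv2.undistortPoints(g,c['camera_matrix'],np.array([c['k1'],0,0,0.])).reshape(h,w,2)
    P=np.dstack([p,np.ones((h,w))])*c['depth'][...,None]
    return P@c['T'][:3,:3].T+c['T'][:3,3]
E
python3 - <<'E'
from h import *
for n in('top','side'):
    c=cam(n,n+'0.png');print(n,c['T'].round(3).tolist(),c['camera_matrix'].round(1).tolist(),c['k1'])
print(state())
E
```

```text
top [[0.007, -0.992, 0.125, 0.306], [-1.0, -0.007, -0.002, 0.052], [0.002, -0.125, -0.992, 1.44], [0.0, 0.0, 0.0, 1.0]] [[435.5, 0.0, 326.2], [0.0, 435.5, 193.5], [0.0, 0.0, 1.0]] -0.10085311485359316
side [[0.392, -0.468, 0.792, -0.76], [-0.92, -0.208, 0.333, -0.461], [0.009, -0.859, -0.512, 0.898], [0.0, 0.0, 0.0, 1.0]] [[499.5, 0.0, 316.7], [0.0, 499.5, 201.0], [0.0, 0.0, 1.0]] -0.0639748895049026
{'clock': 0.1, 'joint_positions': array([-8.40587101e+01,  1.40804011e+01,  8.93211946e+01,  1.48640690e-03,
        7.66992668e+01, -9.97396973e+00]), 'qvel': array([ 0.04126115, -0.07294608, -0.17802888, -0.0015226 , -0.00630013,
        0.06332295]), 'joint_torque': array([-1.43843267e-04, -4.30669892e+01, -3.27128935e+01, -1.35865848e-04,
        2.83483474e-03,  8.44186332e-06]), 'ee_pos': array([ 0.17821136, -0.62455885,  0.23025667]), 'ee_rot': array([-100.795288  ,   89.89912725,   95.11962837]), 'ft_force': array([ 0.73338128, -0.44163937,  0.30108412]), 'wrist_torque': array([ 0.03796449,  0.00741858, -0.05497826]), 'width': 0.9978676389315538}
```

View pics/top0.png

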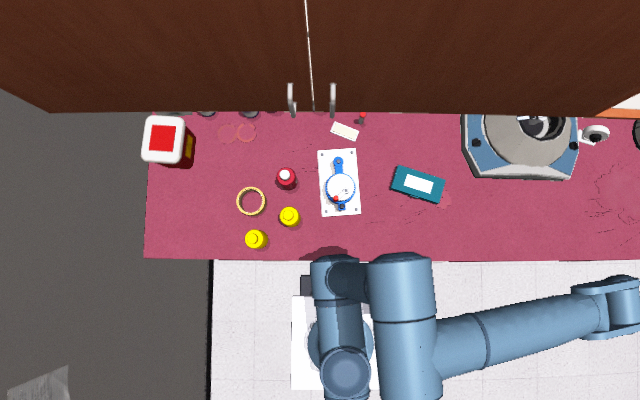

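View pics/side0.png

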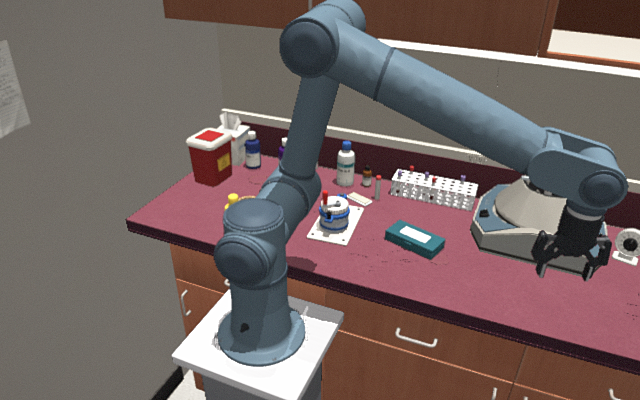

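The top view shows the canister near (340,188), the bottle at (286,177), the slide box at (418,184) and the tape at (251,201). The crank knob is at about (336,198). I'll measure these from masks and an enlarged crop.

Run:
```python
from h import *
t=cam('top');s=cam('side')
a=cv2.resize(t['image'][140:225,230:450],None,fx=3.6,fy=3.6,interpolation=cv2.INTER_CUBIC)
b=cv2.resize(s['image'][180:250,290:400],None,fx=4,fy=4,interpolation=cv2.INTER_CUBIC)
im=np.zeros((a.shape[0]+b.shape[0],800,3),np.uint8);im[:a.shape[0],:a.shape[1]]=a;im[a.shape[0]:,:b.shape[1]]=b
cv2.imwrite('pics/crop1.png',im[...,::-1]);print(im.shape)
def blobs(c,m,roi):
    k=np.zeros(m.shape,np.uint8);x0,y0,x1,y1=roi;k[y0:y1,x0:x1]=m[y0:y1,x0:x1]
    n,_,st,ce=cv2.connectedComponentsWithStats(k);return [(st[i].tolist(),ce[i].round(1).tolist()) for i in range(1,n) if st[i,4]>8]
for nm,c,roi in(('top',t,(310,140,370,225)),('side',s,(290,180,400,250))):
    hsv=cv2.cvtColor(c['image'],cv2.COLOR_RGB2HSV);H,S,V=cv2.split(hsv)
    P=cloud(c)
    print(nm,'blue',blobs(c,((H>95)&(H<125)&(S>120)).astype(np.uint8),roi))
    print('red',blobs(c,(((H<6)|(H>176))&(S>190)&(V>100)).astype(np.uint8),roi))
    print('dark',blobs(c,(V<50).astype(np.uint8),roi))
    print('white',blobs(c,((V>170)&(S<50)).astype(np.uint8),roi))
P=cloud(t)
for z0,z1 in((.088,.103),(.104,.118),(.13,.17)):
    Q=P[140:225,310:370].reshape(-1,3);Q=Q[(Q[:,2]>z0)&(Q[:,2]<z1)];print(z0,len(Q),Q.mean(0).round(4),Q.min(0).round(3),Q.max(0).round(3))
```

```text
(586, 800, 3)
top blue [([333, 157, 11, 18, 125], [338.0, 165.5]), ([325, 175, 29, 36, 127], [337.1, 198.2])]
red [([334, 197, 4, 4, 9], [335.0, 199.0])]
dark []
white [([317, 148, 44, 69, 2192], [338.5, 181.2])]
side blue [([337, 194, 10, 4, 20], [342.4, 195.5]), ([319, 207, 30, 16, 152], [332.8, 215.4]), ([321, 224, 26, 6, 37], [332.9, 227.5])]
red [([323, 192, 4, 12, 33], [324.8, 196.9])]
dark [([327, 212, 4, 7, 21], [328.6, 214.6])]
white [([347, 192, 25, 14, 165], [359.2, 198.7]), ([307, 196, 57, 49, 964], [338.0, 221.9]), ([321, 201, 2, 5, 10], [321.5, 203.0])]
0.088 515 [0.4961 0.0061 0.0962] [ 0.429 -0.037  0.089] [0.537 0.048 0.103]
0.104 60 [ 0.4766 -0.0012  0.1107] [ 0.45  -0.02   0.104] [0.503 0.029 0.117]
0.13 25 [0.4541 0.0215 0.1513] [0.447 0.015 0.13 ] [0.463 0.027 0.158]
```

View pics/crop1.png

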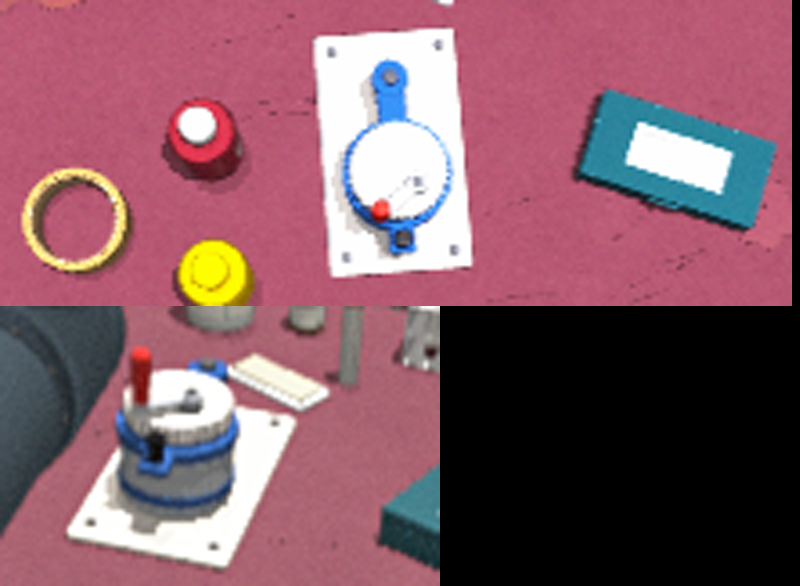

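Run:
```python
from h import *
t=cam('top');f=lambda u,v,z:onz(t,230+(u+.5)/3.6-.5,140+(v+.5)/3.6-.5,z)
P={n:f(*a) for n,a in dict(hinge=(390,76,.082),peg=(402,238,.097),pivot=(417,184,.1145),cap=(397,171,.096),knob=(380,209,.1545)).items()}
for n,p in P.items():print(n,p.round(4))
h,p=P['hinge'],P['peg'];d=(h-p)[:2];print('len',np.hypot(*d),'yaw',np.degrees(np.arctan2(d[1],d[0])))
u=d/np.hypot(*d);C=(h[:2]-.085*u+p[:2]+.06*u)/2;print('C from line',C)
for n in('pivot','knob'):
  v=P[n][:2]-C;print(n,np.hypot(*v),np.degrees(np.arctan2(v[1],v[0])))
v=(P['knob']-P['pivot'])[:2];print('arm',np.hypot(*v),np.degrees(np.arctan2(v[1],v[0])))
for n,a in dict(bottle=(203,135,.145),slide=(680,158,.034),tape=(76,218,.048),yellow=(212,272,.145)).items():print(n,f(*a).round(3))
q=cv2.fitEllipse
Q=cloud(t)[140:225,310:370].reshape(-1,3);Q=Q[(abs(Q[:,2]-.096)<.005)&(Q[:,0]>.453)][:,:2].astype(np.float32)
print('cap circ',cv2.minEnclosingCircle(Q))
```

```text
hinge [0.5811 0.0135 0.082 ]
peg [0.4363 0.0031 0.097 ]
pivot [ 0.4809 -0.0089  0.1145]
cap [0.4946 0.0076 0.096 ]
knob [0.4546 0.0235 0.1545]
len 0.1451982123993504 yaw 4.092569807542442
C from line [0.49622391 0.00742015]
pivot 0.0223796921652252 -133.14922056881701
knob 0.044608614541335356 158.9221719686708
arm 0.041719457733067844 129.1124497529668
bottle [0.517 0.172 0.145]
slide [ 0.517 -0.252  0.034]
tape [0.457 0.293 0.048]
yellow [0.402 0.162 0.145]
cap circ ((0.4963330328464508, 0.00562073290348053), 0.0435418039560318)
```

```bash
cat >> h.py <<'E'
from scipy.spatial.transform import Rotation as Ro
def tool(): 
    s=state();return np.array(s['ee_pos']),Ro.from_euler('xyz',s['ee_rot'],degrees=True).as_matrix()
def togo(p):
    x,R=tool();return (R.T@(np.array(p)-x)*1000).round(1)
E
python3 - <<'E'
from h import *
x,R=tool();print(x,R.round(3).tolist())
print('to knob above',togo([.454,.022,.25]),'jaw angle',np.degrees(np.arctan2(R[1,1],R[0,1])))
t=cam('top');P=cloud(t);print(P[60,300],P[105,250],P[20,300])
E
```

```text
[ 0.17823394 -0.62480395  0.23076207] [[-0.0, 0.274, -0.962], [0.001, -0.962, -0.274], [-1.0, -0.001, -0.0]]
to knob above [ -18.6 -546.4 -442.6] jaw angle -74.08351728803383
[0.57983994 0.09134975 0.83349002] [0.57744121 0.198957   0.63458515] [0.57845558 0.08473165 0.95145096]
```

send_rows --moves '[{"dx": -10, "dy": -45, "dz": -37, "yaw": -4}, {"dx": -19, "dy": -91, "dz": -74, "yaw": -8}, {"dx": -19, "dy": -137, "dz": -111, "yaw": -12}, {"dx": -19, "dy": -183, "dz": -148, "yaw": -16}, {"dx": -19, "dy": -229, "dz": -185, "yaw": -20}, {"dx": -19, "dy": -275, "dz": -222, "yaw": -24}, {"dx": -19, "dy": -321, "dz": -259, "yaw": -28}, {"dx": -19, "dy": -367, "dz": -296, "yaw": -32}, {"dx": -19, "dy": -413, "dz": -333, "yaw": -36}, {"dx": -19, "dy": -460, "dz": -370, "yaw": -39}, {"dx": -19, "dy": -506, "dz": -407, "yaw": -39}, {"dx": -19, "dy": -546, "dz": -443, "yaw": -39}]' --hand 0 --squeeze 40

```text
clock: 1.8
ee_pos: [0.455, 0.0236, 0.2507]
ee_rot: [107.0, 89.9, -18.0]
ft_force: [0.7, -0.6, 0.0]
width: 1.003
```

Run:
```python
from h import *
x,R=tool();print(x,R.round(3).tolist(),state()['clock'],state()['joint_positions'].round(1),state()['qvel'].round(1))
print(togo([.454,.022,.122]))
c=cam('side','s1.png');cv2.imwrite('pics/s1c.png',cv2.resize(c['image'][120:280,250:450],None,fx=3,fy=3,interpolation=2)[...,::-1])
```

```text
[0.45501197 0.02357625 0.25066731] [[0.001, 0.819, -0.574], [-0.0, -0.574, -0.819], [-1.0, 0.001, -0.0]] 1.8 [-11.3 -14.3 115.5  -0.   78.7  23.7] [ 55.8  31.  -24.5  -0.3  -6.7  55.6]
[ 1.287e+02 -1.000e-01  1.900e+00]
```

View pics/s1c.png

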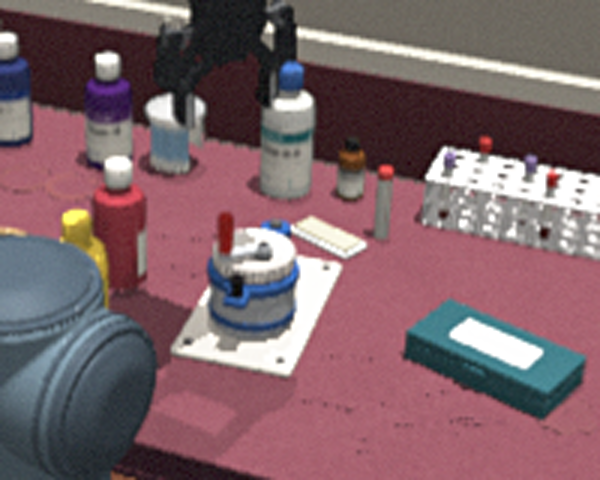

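The side view shows the gripper above and the knob top at about crop (225,214), with the canister untouched. I'll cross-check the knob position from this view.

Run:
```python
from h import *
c=cam('side');f=lambda u,v,z:onz(c,250+(u+.5)/3-.5,120+(v+.5)/3-.5,z).round(4)
print('knob',f(225,215,.1545),'pivot',f(264,247,.1145),'peg',f(236,279,.097),'hinge',f(276,227,.082))
hsv=cv2.cvtColor(c['image'],cv2.COLOR_RGB2HSV);H,S,V=cv2.split(hsv)
m=((H<6)|(H>176))&(S>150)&(V>90);m[:185]=0;m[210:]=0;m[:,:318]=0;m[:,332:]=0
P=cloud(c)[m];P=P[P[:,2]>.1];print(np.median(P,0),len(P))
print(state()['ee_pos'],togo([.454,.022,.122]))
```

```text
knob [0.4517 0.0228 0.1545] pivot [ 0.4722 -0.0125  0.1145] peg [0.4298 0.0007 0.097 ] hinge [0.5681 0.0093 0.082 ]
[0.45014163 0.02157162 0.13672924] 55
[0.45534201 0.02536824 0.25039068] [128.4   0.9   3.7]
```

send_rows --moves '[{"dx": 30, "dz": 2.5}, {"dx": 60, "dz": 2.5}, {"dx": 80, "dz": 2.5}, {"dx": 100, "dz": 2.5}, {"dx": 120, "dz": 2.5}, {"dx": 128, "dz": 2.5}, {"dx": 128, "dz": 2.5}, {"dx": 128, "dz": 2.5}]'

```text
invalid input at $.moves[0]: expected keys dx, dy, dz, yaw
```

send_rows --moves '[{}, {}, {}, {}, {}, {}]' --hand 0.75 --squeeze 20

```text
invalid input at $.moves[0]: expected keys dx, dy, dz, yaw
```

send_rows --moves '[{"dx": 30, "dy": 0, "dz": 2.5, "yaw": 0}, {"dx": 60, "dy": 0, "dz": 2.5, "yaw": 0}, {"dx": 80, "dy": 0, "dz": 2.5, "yaw": 0}, {"dx": 100, "dy": 0, "dz": 2.5, "yaw": 0}, {"dx": 120, "dy": 0, "dz": 2.5, "yaw": 0}, {"dx": 128, "dy": 0, "dz": 2.5, "yaw": 0}, {"dx": 128, "dy": 0, "dz": 2.5, "yaw": 0}, {"dx": 128, "dy": 0, "dz": 2.5, "yaw": 0}]'

```text
clock: 2.9
ee_pos: [0.4537, 0.0191, 0.1232]
ee_rot: [111.5, 89.9, -13.6]
ft_force: [-0.8, 0.3, -0.8]
width: 0.997
```

send_rows --moves '[{"dx": 0, "dy": 0, "dz": 0, "yaw": 0}, {"dx": 0, "dy": 0, "dz": 0, "yaw": 0}, {"dx": 0, "dy": 0, "dz": 0, "yaw": 0}, {"dx": 0, "dy": 0, "dz": 0, "yaw": 0}, {"dx": 0, "dy": 0, "dz": 0, "yaw": 0}, {"dx": 0, "dy": 0, "dz": 0, "yaw": 0}]' --hand 1 --squeeze 20

```text
clock: 3.65
ee_pos: [0.4535, 0.0192, 0.1225]
ee_rot: [99.8, 89.9, -25.3]
ft_force: [1.4, -2.1, -0.9]
width: 0.18
```

Run:
```python
from h import *
x,R=tool();print(x,R.round(3).tolist(),state()['ft_force'],state()['width']*85,state()['joint_positions'].round(1))
for n in('side','top'):
  c=cam(n); r=c['image'][120:280,250:450] if n=='side' else c['image'][140:225,280:400]
  cv2.imwrite(f'pics/g_{n}.png',cv2.resize(r,None,fx=3,fy=3,interpolation=2)[...,::-1])
```

```text
[0.4534718  0.01921139 0.12248713] [[0.001, 0.818, -0.575], [-0.0, -0.575, -0.818], [-1.0, 0.001, -0.0]] [ 1.42274764 -2.1409137  -0.85055323] 15.31882457795293 [-11.9  -5.3 122.   -0.   63.2  23.2]
```

View pics/g_side.png

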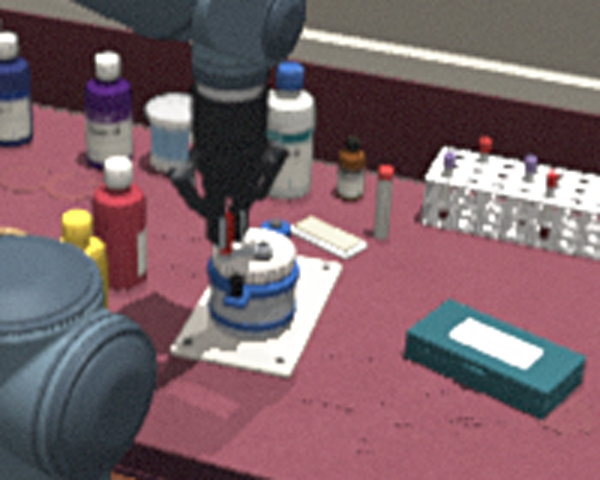

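send_rows --moves '[{"dx": 0, "dy": 0, "dz": 0, "yaw": 0}, {"dx": 0, "dy": 0, "dz": -4, "yaw": 0}, {"dx": 0, "dy": 0, "dz": -4, "yaw": 0}, {"dx": 0, "dy": 0, "dz": -4, "yaw": 0}]' --hand 0.65

```text
clock: 4.25
ee_pos: [0.4553, 0.0228, 0.1222]
ee_rot: [-76.8, 90.0, 158.1]
ft_force: [0.5, -0.1, 0.2]
width: 0.347
```

send_rows --moves '[{"dx": 0, "dy": 0, "dz": 0, "yaw": 0}, {"dx": 0, "dy": 0, "dz": 0, "yaw": 0}, {"dx": 0, "dy": 0, "dz": 0, "yaw": 0}, {"dx": 0, "dy": 0, "dz": 0, "yaw": 0}]' --hand 1 --squeeze 20

```text
clock: 4.75
ee_pos: [0.4556, 0.0225, 0.1224]
ee_rot: [100.0, 90.0, -25.1]
ft_force: [2.3, -1.7, -2.1]
width: 0.18
```

```bash
cat >> h.py <<'E'
def rows(pts,z=None):
    x,R=tool();z=x[2] if z is None else z
    for i,p in enumerate(pts):
        zz=z if np.isscalar(z) else z[i]
        print((R.T@(np.array([p[0],p[1],zz])-x)*1000).round(1).tolist())
E
python3 - <<'E'
from h import *
x,R=tool();print(x,state()['ft_force'])
C=np.array([.4962,.007]);a=np.radians(-131);P=C+.02*np.array([np.cos(a),np.sin(a)]);print(P)
v=x[:2]-P;print('now r,psi',np.hypot(*v),np.degrees(np.arctan2(v[1],v[0])))
ps=np.radians(np.linspace(131,229,13)[1:])
k=lambda q:P+.042*np.array([np.cos(q),np.sin(q)])
o=x[:2]-k(np.arctan2(v[1],v[0]))
p0=np.arctan2(v[1],v[0]);rows([k(q)+o*(1-i/11) for i,q in enumerate(np.linspace(p0,np.radians(229),13)[1:])])
E
```

```text
[0.45564607 0.02250726 0.12238806] [ 2.33531725 -1.70324113 -2.05123474]
[ 0.48307882 -0.00809419]
now r,psi 0.041097502702181 131.87471591178584
[-0.0, -0.9, 5.9]
[-0.0, -1.1, 11.8]
[-0.0, -0.4, 17.6]
[-0.0, 1.0, 23.3]
[-0.0, 3.3, 28.7]
[0.0, 6.3, 33.8]
[0.0, 10.0, 38.3]
[0.0, 14.3, 42.3]
[0.0, 19.2, 45.6]
[0.0, 24.4, 48.2]
[0.0, 30.0, 50.0]
[0.0, 35.7, 51.0]
```

send_rows --moves '[{"dx": 0, "dy": -0.9, "dz": 5.9, "yaw": 0}, {"dx": 0, "dy": -1.1, "dz": 11.8, "yaw": 0}, {"dx": 0, "dy": -0.4, "dz": 17.6, "yaw": 0}, {"dx": 0, "dy": 1, "dz": 23.3, "yaw": 0}, {"dx": 0, "dy": 3.3, "dz": 28.7, "yaw": 0}, {"dx": 0, "dy": 6.3, "dz": 33.8, "yaw": 0}, {"dx": 0, "dy": 10, "dz": 38.3, "yaw": 0}, {"dx": 0, "dy": 14.3, "dz": 42.3, "yaw": 0}, {"dx": 0, "dy": 14.3, "dz": 42.3, "yaw": 0}]'

```text
clock: 5.88
ee_pos: [0.443, -0.0202, 0.1224]
ee_rot: [178.3, 89.9, 53.2]
ft_force: [5.0, 0.5, -2.4]
width: 0.179
```

Run:
```python
from h import *
c=cam('top');c2=cam('side')
a=cv2.resize(c['image'][140:225,280:400],None,fx=4,fy=4,interpolation=2)
b=cv2.resize(c2['image'][150:250,270:370],None,fx=3.2,fy=3.4,interpolation=2)
cv2.imwrite('pics/a1.png',np.hstack([a,b])[...,::-1])
x,R=tool();P=np.array([.48308,-.0081]);v=x[:2]-P;print(x,state()['ft_force'],np.hypot(*v),np.degrees(np.arctan2(v[1],v[0])))
k=lambda d:P+.042*np.array([np.cos(np.radians(d)),np.sin(np.radians(d))])
rows([k(d) for d in(205,213,221,229)])
```

```text
[ 0.4429594  -0.02007919  0.12232953] [ 5.04392412  0.32785889 -2.90497371] 0.0418707945597492 -163.37544583159246
[-0.0, 5.0, 3.5]
[-0.0, 10.3, 6.1]
[-0.0, 15.9, 7.9]
[-0.0, 21.6, 8.9]
```

View pics/a1.png

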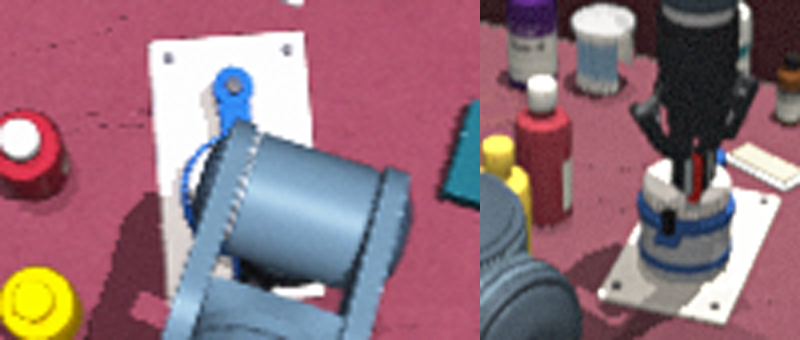

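The side inset shows the knob held at about (697,180) and the crank swung about 65°, while the bottle and plate have not moved. I'll carry on to the stop.

send_rows --moves '[{"dx": 0, "dy": 5, "dz": 3.5, "yaw": 0}, {"dx": 0, "dy": 10.3, "dz": 6.1, "yaw": 0}, {"dx": 0, "dy": 15.9, "dz": 7.9, "yaw": 0}, {"dx": 0, "dy": 18.8, "dz": 8.4, "yaw": 0}, {"dx": 0, "dy": 18.8, "dz": 8.4, "yaw": 0}]'

```text
clock: 6.6
ee_pos: [0.4534, -0.0382, 0.1223]
ee_rot: [-14.4, 90.0, -139.5]
ft_force: [2.2, 0.8, 0.4]
width: 0.178
```

send_rows --moves '[{"dx": 0, "dy": 1.5, "dz": 0.3, "yaw": 0}, {"dx": 0, "dy": 3, "dz": 0.5, "yaw": 0}, {"dx": 0, "dy": 3, "dz": 0.5, "yaw": 0}]'

```text
clock: 6.98
ee_pos: [0.4554, -0.0401, 0.1223]
ee_rot: [-17.1, 90.0, -142.2]
ft_force: [-0.1, 1.1, 1.8]
width: 0.177
```

send_rows --moves '[{"dx": 0, "dy": 1.5, "dz": 0, "yaw": 0}, {"dx": 0, "dy": 3, "dz": -0.1, "yaw": 0}, {"dx": 0, "dy": 3, "dz": -0.1, "yaw": 0}]'

```text
clock: 7.35
ee_pos: [0.4579, -0.0418, 0.1223]
ee_rot: [-32.8, 90.0, -157.9]
ft_force: [-2.1, 0.1, 4.1]
width: 0.181
```

send_rows --moves '[{"dx": 0, "dy": 1.5, "dz": -0.2, "yaw": 0}, {"dx": 0, "dy": 3, "dz": -0.4, "yaw": 0}, {"dx": 0, "dy": 3, "dz": -0.4, "yaw": 0}]'

```text
clock: 7.72
ee_pos: [0.4601, -0.0434, 0.1223]
ee_rot: [-36.0, 89.9, -161.0]
ft_force: [-6.4, -2.6, 5.4]
width: 0.175
```

```bash
cat >> h.py <<'E'
C=np.array([.4962,.007])
def wind(n,step,r=.0628,z0=None,c=C):
    x,R=tool();v=x[:2]-c;a=np.arctan2(v[1],v[0]);r0=np.hypot(*v);f=state()['ft_force']
    e=v/r0;print('x',x.round(4),'r',r0.round(4),'ang',np.degrees(a).round(1),'Frad on knob',(-f[:2]@e).round(1),'Ftan',(-f[0]*-e[1]-f[1]*e[0]).round(1),'Fz',f[2].round(1))
    pts=[];zs=[]
    for i in range(1,n+1):
        q=a+step*i;rr=r0+(r-r0)*min(1,i/3);pts.append(c+rr*np.array([np.cos(q),np.sin(q)]));zs.append(x[2]+.003*step*i)
    rows(pts,zs)
E
python3 - <<'E'
from h import *
wind(6,.1)
E
```

```text
x [ 0.4601 -0.0434  0.1223] r 0.062 ang -125.6 Frad on knob -5.8 Ftan 3.7 Fz 5.4
[-0.3, 6.2, 0.0]
[-0.6, 12.4, -0.6]
[-0.9, 18.6, -1.8]
[-1.2, 24.5, -3.9]
[-1.6, 30.2, -6.6]
[-1.9, 35.5, -9.8]
```

send_rows --moves '[{"dx": -0.6, "dy": 6.2, "dz": 0.5, "yaw": 0}, {"dx": -0.9, "dy": 12.4, "dz": 0, "yaw": 0}, {"dx": -1.2, "dy": 18.6, "dz": -1.4, "yaw": 0}, {"dx": -1.6, "dy": 24.5, "dz": -3.6, "yaw": 0}, {"dx": -1.9, "dy": 30.2, "dz": -6.4, "yaw": 0}, {"dx": -2.2, "dy": 35.5, "dz": -9.6, "yaw": 0}]' --squeeze 35

```text
clock: 8.48
ee_pos: [0.4888, -0.0528, 0.1223]
ee_rot: [-76.6, 88.9, 158.3]
ft_force: [0.3, 10.6, 7.3]
width: 0.175
```

Run:
```python
from h import *
wind(8,.1)
c2=cam('side');cv2.imwrite('pics/b1.png',cv2.resize(c2['image'][150:250,270:370],None,fx=5,fy=5,interpolation=2)[...,::-1])
```

```text
x [ 0.4888 -0.0528  0.1223] r 0.0603 ang -97.0 Frad on knob 10.6 Ftan 1.0 Fz 7.3
[-0.4, 5.6, -2.4]
[-0.8, 11.1, -5.4]
[-1.2, 16.2, -9.0]
[-1.6, 20.4, -13.7]
[-2.0, 24.1, -18.7]
[-2.4, 27.3, -24.2]
[-2.8, 29.9, -29.9]
[-3.2, 31.9, -35.8]
```

View pics/b1.png

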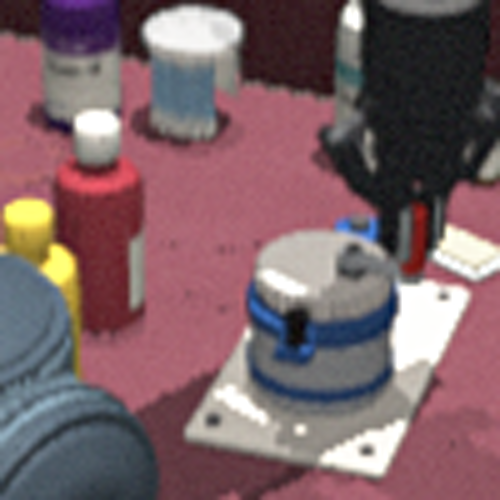

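The cap has broken loose: the crank now points to the right and the knob is held at about (418,235). I'll shift the circle centre to match the measured force and keep winding.

```bash
sed -i 's/^C=np.*/C=np.array([.494,.0085])/' h.py
python3 - <<'E'
from h import *
wind(11,.1,.0623)
E
```

```text
x [ 0.4938 -0.0531  0.1234] r 0.0616 ang -90.2 Frad on knob 10.6 Ftan -1.2 Fz -4.8
[-0.3, 5.0, -3.6]
[-0.6, 9.6, -7.7]
[-1.0, 13.9, -12.3]
[-1.3, 17.4, -17.4]
[-1.6, 20.5, -22.8]
[-1.9, 23.0, -28.5]
[-2.2, 24.9, -34.5]
[-2.5, 26.2, -40.6]
[-2.7, 26.8, -46.7]
[-3.0, 26.9, -53.0]
[-3.3, 26.3, -59.2]
```

send_rows --moves '[{"dx": -0.3, "dy": 4.7, "dz": -4, "yaw": 0}, {"dx": -0.6, "dy": 9, "dz": -8.5, "yaw": 0}, {"dx": -1, "dy": 13, "dz": -13.5, "yaw": 0}, {"dx": -1.3, "dy": 16.5, "dz": -18.6, "yaw": 0}, {"dx": -1.6, "dy": 19.6, "dz": -24, "yaw": 0}, {"dx": -1.9, "dy": 22.1, "dz": -29.7, "yaw": 0}, {"dx": -2.2, "dy": 24, "dz": -35.7, "yaw": 0}, {"dx": -2.5, "dy": 25.3, "dz": -41.8, "yaw": 0}, {"dx": -2.7, "dy": 25.9, "dz": -47.9, "yaw": 0}, {"dx": -3, "dy": 26, "dz": -54.2, "yaw": 0}, {"dx": -3.3, "dy": 25.4, "dz": -60.4, "yaw": 0}]'

```text
clock: 9.9
ee_pos: [0.5519, -0.0209, 0.1279]
ee_rot: [103.1, 89.8, -22.0]
ft_force: [5.1, -4.5, -12.9]
width: 0.174
```

Run:
```python
from h import *
c=cam('top')
print(state()['width'],state()['joint_positions'].round(0));wind(12,.1,.0623)
```

```text
0.17509674666170144 [-14.   8. 108.   0.  64.  21.]
x [ 0.5522 -0.0203  0.1279] r 0.0649 ang -26.3 Frad on knob -5.5 Ftan 1.3 Fz -12.4
[-0.3, -2.2, -6.1]
[-0.6, -4.9, -11.9]
[-0.9, -8.1, -17.4]
[-1.2, -11.1, -22.8]
[-1.5, -14.7, -28.0]
[-1.8, -18.7, -32.7]
[-2.1, -23.2, -37.1]
[-2.4, -28.1, -40.9]
[-2.7, -33.3, -44.3]
[-3.1, -38.9, -47.1]
[-3.4, -44.7, -49.3]
[-3.7, -50.7, -51.0]
```

```bash
sed -i 's/^C=np.*/C=np.array([.497,.0087])/' h.py
python3 - <<'E'
from h import *
wind(12,.1,.0622)
E
```

```text
x [ 0.5522 -0.0203  0.1279] r 0.0624 ang -27.7 Frad on knob -5.6 Ftan 1.1 Fz -12.4
[-0.3, -1.2, -6.1]
[-0.6, -2.9, -12.1]
[-0.9, -5.3, -17.9]
[-1.2, -8.1, -23.4]
[-1.5, -11.5, -28.6]
[-1.8, -15.4, -33.4]
[-2.1, -19.8, -37.9]
[-2.4, -24.6, -41.8]
[-2.7, -29.7, -45.3]
[-3.0, -35.2, -48.2]
[-3.4, -40.9, -50.6]
[-3.7, -46.9, -52.4]
```

send_rows --moves '[{"dx": 0.5, "dy": -0.2, "dz": -6.1, "yaw": 0}, {"dx": 0.4, "dy": -1.4, "dz": -12.1, "yaw": 0}, {"dx": 0.1, "dy": -3.8, "dz": -17.9, "yaw": 0}, {"dx": -0.2, "dy": -6.6, "dz": -23.4, "yaw": 0}, {"dx": -0.5, "dy": -10, "dz": -28.6, "yaw": 0}, {"dx": -0.8, "dy": -13.9, "dz": -33.4, "yaw": 0}, {"dx": -1.1, "dy": -18.3, "dz": -37.9, "yaw": 0}, {"dx": -1.4, "dy": -23.1, "dz": -41.8, "yaw": 0}, {"dx": -1.7, "dy": -28.2, "dz": -45.3, "yaw": 0}, {"dx": -2, "dy": -33.7, "dz": -48.2, "yaw": 0}, {"dx": -2.4, "dy": -39.4, "dz": -50.6, "yaw": 0}, {"dx": -2.7, "dy": -45.4, "dz": -52.4, "yaw": 0}]'

```text
clock: 11.45
ee_pos: [0.5448, 0.0499, 0.1314]
ee_rot: [164.2, 89.8, 39.1]
ft_force: [5.3, 3.3, -6.4]
width: 0.171
```

Run:
```python
from h import *
c2=cam('side');cv2.imwrite('pics/b2.png',cv2.resize(c2['image'][150:250,270:370],None,fx=5,fy=5,interpolation=2)[...,::-1])
print(state()['width'],state()['joint_positions'].round(0));wind(12,.1,.0622)
```

```text
0.17221240661849146 [ -7.   7. 109.   0.  64.  28.]
x [0.5443 0.0504 0.1314] r 0.0631 ang 41.4 Frad on knob -5.5 Ftan 2.1 Fz -6.3
[-0.3, -6.2, -0.9]
[-0.6, -12.5, -1.1]
[-0.9, -18.7, -0.8]
[-1.2, -24.9, -0.0]
[-1.5, -31.0, 1.3]
[-1.8, -36.9, 3.2]
[-2.1, -42.6, 5.7]
[-2.5, -48.0, 8.8]
[-2.8, -53.1, 12.3]
[-3.1, -57.8, 16.4]
[-3.4, -62.0, 20.9]
[-3.7, -65.8, 25.9]
```

View pics/b2.png

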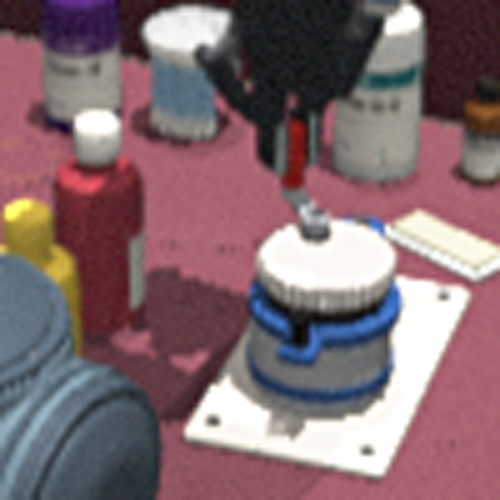

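The cap is raised, the crank still points outward, and the knob is held at (297,155). Next I'll continue to about 110°.

```bash
sed -i 's/^C=np.*/C=np.array([.4975,.0092])/' h.py
python3 - <<'E'
from h import *
wind(12,.1,.0625)
E
```

```text
x [0.5443 0.0504 0.1314] r 0.0623 ang 41.4 Frad on knob -5.5 Ftan 2.1 Fz -6.3
[-0.3, -6.1, -1.2]
[-0.6, -12.3, -1.8]
[-0.9, -18.6, -1.8]
[-1.2, -24.8, -1.0]
[-1.5, -30.9, 0.3]
[-1.8, -36.8, 2.2]
[-2.1, -42.5, 4.7]
[-2.4, -48.0, 7.8]
[-2.8, -53.1, 11.4]
[-3.1, -57.8, 15.5]
[-3.4, -62.1, 20.0]
[-3.7, -65.9, 25.0]
```

send_rows --moves '[{"dx": 0.2, "dy": -5.9, "dz": -1.9, "yaw": 0}, {"dx": 0, "dy": -12.1, "dz": -2.7, "yaw": 0}, {"dx": -0.3, "dy": -18.4, "dz": -2.7, "yaw": 0}, {"dx": -0.6, "dy": -24.6, "dz": -1.9, "yaw": 0}, {"dx": -0.9, "dy": -30.7, "dz": -0.6, "yaw": 0}, {"dx": -1.2, "dy": -36.6, "dz": 1.3, "yaw": 0}, {"dx": -1.5, "dy": -42.3, "dz": 3.8, "yaw": 0}, {"dx": -1.8, "dy": -47.8, "dz": 6.9, "yaw": 0}, {"dx": -2.2, "dy": -53, "dz": 10.5, "yaw": 0}, {"dx": -2.5, "dy": -57.8, "dz": 14.8, "yaw": 0}, {"dx": -2.8, "dy": -62.1, "dz": 19.4, "yaw": 0}, {"dx": -3.1, "dy": -65.9, "dz": 24.5, "yaw": 0}]'

```text
clock: 13.0
ee_pos: [0.4758, 0.0655, 0.1339]
ee_rot: [78.9, 89.9, -46.2]
ft_force: [3.8, -1.8, 4.4]
width: 0.172
```

Run:
```python
from h import *
c=cam('top')
print(state()['width'],state()['joint_positions'].round(0));wind(12,.05,.0625)
```

```text
0.17306226541374237 [ -6.  -3. 118.  -0.  64.  29.]
x [0.4753 0.0654 0.1339] r 0.0604 ang 111.6 Frad on knob 1.7 Ftan 0.5 Fz 5.8
[-0.2, -2.2, 2.2]
[-0.3, -4.3, 4.6]
[-0.5, -6.3, 7.0]
[-0.6, -7.5, 9.9]
[-0.8, -8.6, 12.8]
[-0.9, -9.6, 15.8]
[-1.0, -10.4, 18.8]
[-1.2, -11.0, 21.9]
[-1.3, -11.5, 25.0]
[-1.5, -11.8, 28.1]
[-1.6, -12.0, 31.2]
[-1.8, -12.0, 34.3]
```

```bash
sed -i 's/^C=np.*/C=np.array([.4965,.0078])/' h.py
python3 - <<'E'
from h import *
wind(12,.05,.0628)
E
```

```text
x [0.4753 0.0654 0.1339] r 0.0613 ang 110.3 Frad on knob 1.6 Ftan 0.6 Fz 5.8
[-0.2, -2.1, 2.3]
[-0.3, -4.1, 4.7]
[-0.5, -6.0, 7.3]
[-0.6, -7.3, 10.1]
[-0.8, -8.4, 13.1]
[-0.9, -9.4, 16.0]
[-1.0, -10.3, 19.0]
[-1.2, -11.0, 22.1]
[-1.3, -11.6, 25.2]
[-1.5, -12.0, 28.3]
[-1.6, -12.2, 31.4]
[-1.8, -12.3, 34.6]
```

send_rows --moves '[{"dx": -0.6, "dy": -2.1, "dz": 2.3, "yaw": 0}, {"dx": -1.1, "dy": -4.1, "dz": 4.7, "yaw": 0}, {"dx": -1.3, "dy": -6, "dz": 7.3, "yaw": 0}, {"dx": -1.5, "dy": -7.3, "dz": 10.1, "yaw": 0}, {"dx": -1.7, "dy": -8.4, "dz": 13.1, "yaw": 0}, {"dx": -1.8, "dy": -9.4, "dz": 16, "yaw": 0}, {"dx": -2, "dy": -10.3, "dz": 19, "yaw": 0}, {"dx": -2.2, "dy": -11, "dz": 22.1, "yaw": 0}, {"dx": -2.3, "dy": -11.6, "dz": 25.2, "yaw": 0}]'

```text
clock: 14.18
ee_pos: [0.4521, 0.0513, 0.1355]
ee_rot: [87.2, 89.9, -37.8]
ft_force: [6.5, -3.3, -0.6]
width: 0.171
```

Run:
```python
from h import *
wind(5,.05,.0628)
c2=cam('side');cv2.imwrite('pics/b3.png',cv2.resize(c2['image'][150:250,270:370],None,fx=5,fy=5,interpolation=2)[...,::-1])
```

```text
x [0.4521 0.0513 0.1355] r 0.0622 ang 135.6 Frad on knob 7.0 Ftan 2.2 Fz -0.6
[-0.2, -0.6, 3.1]
[-0.3, -1.1, 6.1]
[-0.5, -1.5, 9.3]
[-0.6, -1.4, 12.4]
[-0.8, -1.2, 15.5]
```

View pics/b3.png

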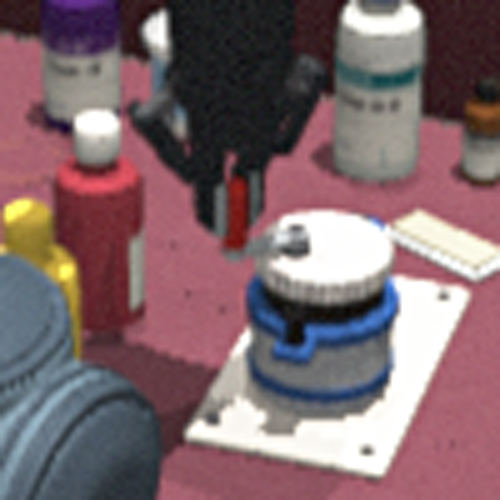

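The crank points outward to the front left with the knob held at (237,210), and the lid has not shifted. I'll ease the cap onto its stop.

send_rows --moves '[{"dx": -0.2, "dy": 0, "dz": 3.1, "yaw": 0}, {"dx": -0.4, "dy": -0.4, "dz": 6.1, "yaw": 0}, {"dx": -0.4, "dy": -0.4, "dz": 6.1, "yaw": 0}]'

```text
clock: 14.6
ee_pos: [0.4492, 0.0469, 0.1358]
ee_rot: [121.3, 89.7, -3.8]
ft_force: [12.0, -1.5, -6.2]
width: 0.172
```

Run:
```python
from h import *
wind(5,.05,.0628)
```

```text
x [0.4492 0.0469 0.1358] r 0.0614 ang 140.4 Frad on knob 10.2 Ftan 6.5 Fz -6.2
[-0.2, -0.6, 3.1]
[-0.3, -1.1, 6.2]
[-0.5, -1.4, 9.3]
[-0.6, -1.1, 12.4]
[-0.8, -0.7, 15.5]
```

send_rows --moves '[{"dx": 0.5, "dy": 0.8, "dz": 1.5, "yaw": 0}, {"dx": 0.5, "dy": 0.8, "dz": 3, "yaw": 0}, {"dx": 0.5, "dy": 0.8, "dz": 3, "yaw": 0}, {"dx": 0.5, "dy": 0.8, "dz": 3, "yaw": 0}]'

```text
clock: 15.1
ee_pos: [0.4486, 0.0442, 0.1357]
ee_rot: [123.1, 89.7, -2.0]
ft_force: [11.8, -1.2, -4.2]
width: 0.171
```

Run:
```python
from h import *
wind(5,.05,.0628)
c2=cam('side');cv2.imwrite('pics/b4.png',cv2.resize(c2['image'][150:250,270:370],None,fx=5,fy=5,interpolation=2)[...,::-1])
```

```text
x [0.4486 0.0442 0.1357] r 0.0602 ang 142.8 Frad on knob 10.1 Ftan 6.2 Fz -4.2
[-0.2, -0.9, 3.0]
[-0.3, -1.7, 6.1]
[-0.5, -2.3, 9.3]
[-0.6, -1.8, 12.4]
[-0.8, -1.2, 15.5]
```

View pics/b4.png

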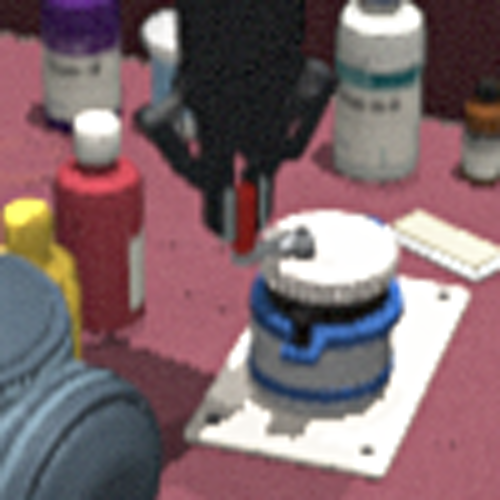

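The peg moved from (295,325) to (303,325) at constant force, so the cap is on its stop and the lid has shifted slightly. I'll relieve the stored force and then fold the crank.

send_rows --moves '[{"dx": 0.6, "dy": 1.2, "dz": -0.8, "yaw": 0}, {"dx": 0.6, "dy": 2.2, "dz": -1.6, "yaw": 0}, {"dx": 0.6, "dy": 2.2, "dz": -1.6, "yaw": 0}]' --squeeze 20

```text
clock: 15.52
ee_pos: [0.4496, 0.0444, 0.1355]
ee_rot: [106.0, 90.0, -19.1]
ft_force: [2.3, -0.4, 6.9]
width: 0.173
```

```bash
cat >> h.py <<'E'
def fold(P,angs,r=.042):
    x,R=tool();f=state()['ft_force'];v=x[:2]-P;print('x',x.round(4),'f',f.round(1),'r,psi',np.hypot(*v).round(4),np.degrees(np.arctan2(v[1],v[0])).round(1))
    e=v/np.hypot(*v);print('Frad on knob',(-f[:2]@e).round(1))
    rows([P+r*np.array([np.cos(np.radians(a)),np.sin(np.radians(a))]) for a in angs])
E
python3 - <<'E'
from h import *
x,R=tool();u=np.radians(143);P=x[:2]-.042*np.array([np.cos(u),np.sin(u)]);print(P)
fold(P,np.arange(135,80,-9))
E
```

```text
[0.48318572 0.0191386 ]
x [0.4496 0.0444 0.1355] f [ 2.3 -0.4  6.9] r,psi 0.042 143.0
Frad on knob 2.1
[0.0, 0.6, -5.8]
[0.0, 2.2, -12.2]
[0.0, 4.9, -18.3]
[0.0, 8.4, -23.8]
[0.0, 12.8, -28.8]
[0.0, 17.8, -33.0]
[0.0, 23.5, -36.3]
```

send_rows --moves '[{"dx": -0.5, "dy": 0.6, "dz": -5.8, "yaw": 0}, {"dx": -0.8, "dy": 2.2, "dz": -12.2, "yaw": 0}, {"dx": -0.8, "dy": 4.9, "dz": -18.3, "yaw": 0}, {"dx": -0.8, "dy": 8.4, "dz": -23.8, "yaw": 0}, {"dx": -0.8, "dy": 8.4, "dz": -23.8, "yaw": 0}]'

```text
clock: 16.15
ee_pos: [0.4701, 0.0596, 0.1357]
ee_rot: [-93.2, 89.9, 141.7]
ft_force: [0.9, 0.0, 4.4]
width: 0.173
```

Run:
```python
from h import *
fold(np.array([.4832,.0191]),np.arange(99,30,-9))
```

```text
x [0.4701 0.0596 0.1357] f [0.9 0.  4.4] r,psi 0.0426 107.9
Frad on knob 0.2
[-0.0, 4.8, -4.5]
[-0.0, 9.9, -8.7]
[-0.0, 15.5, -12.0]
[-0.0, 21.7, -14.5]
[-0.0, 28.1, -15.9]
[-0.0, 34.7, -16.3]
[-0.0, 41.2, -15.7]
[-0.1, 47.6, -14.0]
```

Forces are almost zero, so the pivot estimate is good.

send_rows --moves '[{"dx": -0.4, "dy": 4.8, "dz": -4.5, "yaw": 0}, {"dx": -0.4, "dy": 9.9, "dz": -8.7, "yaw": 0}, {"dx": -0.4, "dy": 15.5, "dz": -12, "yaw": 0}, {"dx": -0.4, "dy": 21.7, "dz": -14.5, "yaw": 0}, {"dx": -0.4, "dy": 28.1, "dz": -15.9, "yaw": 0}, {"dx": -0.4, "dy": 28.1, "dz": -15.9, "yaw": 0}]'

```text
clock: 16.9
ee_pos: [0.5028, 0.0557, 0.1361]
ee_rot: [109.9, 90.0, -15.2]
ft_force: [1.5, 2.7, 0.4]
width: 0.171
```

Run:
```python
from h import *
fold(np.array([.4832,.0191]),np.arange(53,20,-5))
```

```text
x [0.5028 0.0557 0.1361] f [1.5 2.7 0.4] r,psi 0.0415 61.9
Frad on knob -3.1
[0.0, 6.4, -0.8]
[0.0, 10.1, -0.5]
[0.0, 13.7, 0.1]
[0.0, 17.3, 1.0]
[0.0, 20.7, 2.2]
[0.0, 24.0, 3.7]
[0.0, 27.2, 5.5]
```

send_rows --moves '[{"dx": 0, "dy": 6.4, "dz": -1.5, "yaw": 0}, {"dx": 0, "dy": 10.1, "dz": -1.2, "yaw": 0}, {"dx": 0, "dy": 13.7, "dz": -0.6, "yaw": 0}, {"dx": 0, "dy": 13.7, "dz": -0.6, "yaw": 0}]'

```text
clock: 17.4
ee_pos: [0.5138, 0.0482, 0.1361]
ee_rot: [1.4, 90.0, -123.7]
ft_force: [-0.6, -0.9, -1.9]
width: 0.173
```

send_rows --moves '[{"dx": 0, "dy": 2, "dz": 0.5, "yaw": 0}, {"dx": 0, "dy": 3.5, "dz": 1, "yaw": 0}, {"dx": 0, "dy": 3.5, "dz": 1, "yaw": 0}]'

```text
clock: 17.77
ee_pos: [0.5159, 0.0458, 0.1361]
ee_rot: [-52.8, 90.0, -177.9]
ft_force: [-0.2, 0.5, -3.1]
width: 0.174
```

Run:
```python
from h import *
fold(np.array([.4832,.0191]),np.arange(36,20,-2.5))
c2=cam('side');cv2.imwrite('pics/b5.png',cv2.resize(c2['image'][160:250,280:370],None,fx=6,fy=6,interpolation=2)[...,::-1])
```

```text
x [0.5159 0.0458 0.1361] f [-0.2  0.5 -3.1] r,psi 0.0422 39.1
Frad on knob -0.2
[-0.0, 2.1, 0.9]
[-0.0, 3.9, 1.5]
[-0.0, 5.5, 2.2]
[-0.0, 7.2, 3.0]
[-0.0, 8.8, 3.9]
[-0.0, 10.4, 4.8]
[-0.0, 12.0, 5.8]
```

View pics/b5.png

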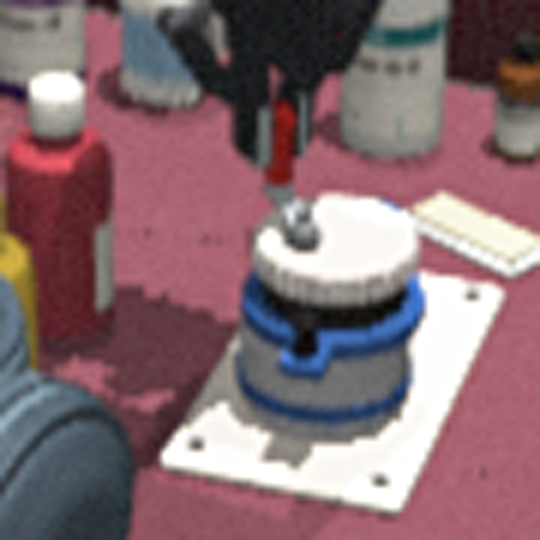

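The crank is nearly home, with the knob at (283,140) and no stop force yet. I'll continue in small steps.

send_rows --moves '[{"dx": 0, "dy": 1.5, "dz": 0.6, "yaw": 0}, {"dx": 0, "dy": 3, "dz": 1.2, "yaw": 0}, {"dx": 0, "dy": 3, "dz": 1.2, "yaw": 0}]'

```text
clock: 18.2
ee_pos: [0.5179, 0.043, 0.1362]
ee_rot: [-117.2, 90.0, 117.7]
ft_force: [0.4, 0.8, -4.0]
width: 0.172
```

send_rows --moves '[{"dx": 0, "dy": 1.5, "dz": 0.7, "yaw": 0}, {"dx": 0, "dy": 3, "dz": 1.4, "yaw": 0}, {"dx": 0, "dy": 3, "dz": 1.4, "yaw": 0}]'

```text
clock: 18.58
ee_pos: [0.5193, 0.0405, 0.1361]
ee_rot: [-102.7, 89.9, 132.2]
ft_force: [-0.2, 4.1, -3.9]
width: 0.171
```

Run:
```python
from h import *
fold(np.array([.4832,.0191]),np.arange(30,20,-2.5))
```

```text
x [0.5193 0.0405 0.1361] f [-0.2  4.1 -3.9] r,psi 0.042 30.7
Frad on knob -1.9
[-0.0, 0.5, 0.2]
[-0.0, 2.1, 1.0]
[-0.0, 3.7, 1.9]
[-0.0, 5.3, 2.8]
```

send_rows --moves '[{"dx": 0, "dy": 0, "dz": 0, "yaw": 0}, {"dx": 0, "dy": 0, "dz": 0, "yaw": 0}, {"dx": 0, "dy": 0, "dz": 0, "yaw": 0}, {"dx": 0, "dy": 0, "dz": 0, "yaw": 0}, {"dx": -20, "dy": 0, "dz": 0, "yaw": 0}, {"dx": -50, "dy": 0, "dz": 0, "yaw": 0}, {"dx": -100, "dy": 0, "dz": 0, "yaw": 0}, {"dx": -100, "dy": 0, "dz": 0, "yaw": 0}]' --hand 0.5

```text
clock: 19.58
ee_pos: [0.5222, 0.0398, 0.2415]
ee_rot: [116.4, 89.4, -8.7]
ft_force: [-0.1, -0.0, 0.6]
width: 0.5
```

Run:
```python
from h import *
c2=cam('side');t=cam('top')
a=cv2.resize(c2['image'][150:250,270:370],None,fx=4,fy=4,interpolation=2)
b=cv2.resize(t['image'][140:240,290:390],None,fx=4,fy=4,interpolation=2)
cv2.imwrite('pics/b6.png',np.hstack([a,b])[...,::-1]);x,R=tool();print(x,R.round(3).tolist(),state()['joint_positions'].round(0))
```

```text
[0.51966387 0.0401671  0.23670044] [[0.001, 0.818, -0.575], [-0.0, -0.575, -0.818], [-1.0, 0.001, -0.0]] [ -8.  -4. 108.  -0.  76.  27.]
```

View pics/b6.png

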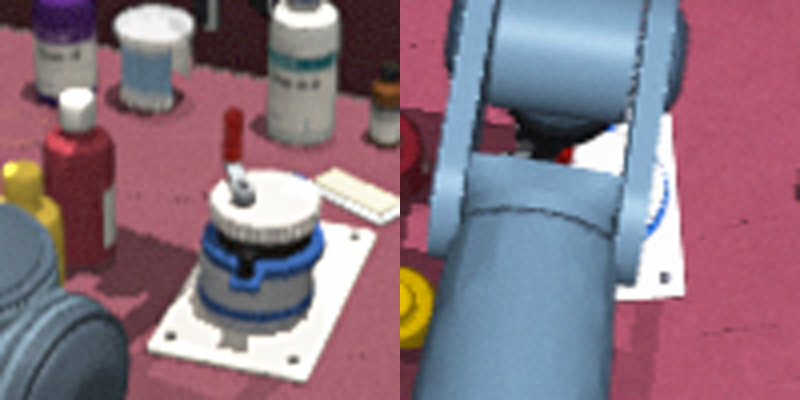

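Views used: 12 of 12, so I'll rely on numbers from here. The last one shows the crank folded (pivot at (240,190), knob at (233,130)) with the peg at (245,262). Next I'll compute the peg position.

Run:
```python
from h import *
c=cam('side');V=c['image'].max(2);k=np.zeros(V.shape,np.uint8);k[205:225,320:345]=(V<50)[205:225,320:345]
n,_,st,ce=cv2.connectedComponentsWithStats(k);print(st[1:].tolist(),ce[1:].round(1).tolist())
p0=onz(c,328.6,214.6,.088);
for q in ce[1:]: print(onz(c,*q,.088)-p0)
h=np.array([.581,.0133]);
for th in(0,.03,.05,.08):
  a=np.radians(184.1)+th;print(th,(h+.145*np.array([np.cos(a),np.sin(a)])).round(4))
print(togo([.4363,-.002,.17]))
```

```text
[[324, 208, 21, 12, 79]] [[333.4, 212.6]]
[ 0.01673072 -0.0090274   0.        ]
0 [0.4364 0.0029]
0.03 [ 0.4367 -0.0014]
0.05 [ 0.4371 -0.0043]
0.08 [ 0.4377 -0.0086]
[ 65.6 -43.3  82.1]
```

send_rows --moves '[{"dx": 0, "dy": -7, "dz": 14, "yaw": 8}, {"dx": 0, "dy": -14, "dz": 28, "yaw": 16}, {"dx": 0, "dy": -22, "dz": 42, "yaw": 24}, {"dx": 0, "dy": -29, "dz": 56, "yaw": 32}, {"dx": 0, "dy": -36, "dz": 70, "yaw": 40}, {"dx": 0, "dy": -43, "dz": 83, "yaw": 48}, {"dx": 0, "dy": -43, "dz": 83, "yaw": 48}, {"dx": 0, "dy": -43, "dz": 83, "yaw": 48}, {"dx": 0, "dy": -43, "dz": 83, "yaw": 48}]' --hand 0

```text
clock: 20.85
ee_pos: [0.4368, -0.0028, 0.2361]
ee_rot: [-29.9, 90.0, 157.1]
ft_force: [0.4, -0.3, -0.0]
width: 1.004
```

Run:
```python
from h import *
x,R=tool();print(x,R.round(3).tolist(),state()['width'],state()['joint_positions'].round(0));print(togo([.4368,-.003,.081]))
```

```text
[ 0.43682611 -0.00275944  0.23606575] [[-0.001, 0.122, -0.993], [0.0, -0.993, -0.122], [-1.0, -0.0, 0.001]] 1.004351686300197 [-15. -17. 119.   0.  78.  68.]
[155.1   0.3  -0. ]
```

send_rows --moves '[{"dx": 40, "dy": 0, "dz": 1, "yaw": 0}, {"dx": 75, "dy": 0, "dz": 1, "yaw": 0}, {"dx": 105, "dy": 0, "dz": 1, "yaw": 0}, {"dx": 130, "dy": 0, "dz": 1, "yaw": 0}, {"dx": 145, "dy": 0, "dz": 1, "yaw": 0}, {"dx": 153, "dy": 0, "dz": 1, "yaw": 0}, {"dx": 153, "dy": 0, "dz": 1, "yaw": 0}, {"dx": 153, "dy": 0, "dz": 1, "yaw": 0}]'

```text
clock: 21.85
ee_pos: [0.4364, -0.0033, 0.0843]
ee_rot: [158.0, 89.9, -15.1]
ft_force: [-0.3, 0.1, -0.0]
width: 1.002
```

send_rows --moves '[{"dx": 0, "dy": 0, "dz": 0, "yaw": 0}, {"dx": 0, "dy": 0, "dz": 0, "yaw": 0}, {"dx": 0, "dy": 0, "dz": 0, "yaw": 0}, {"dx": 0, "dy": 0, "dz": 0, "yaw": 0}, {"dx": 0, "dy": 0, "dz": 0, "yaw": 0}, {"dx": 0, "dy": 0, "dz": 0, "yaw": 0}]' --hand 1 --squeeze 20

```text
clock: 22.6
ee_pos: [0.4358, -0.0033, 0.0836]
ee_rot: [87.6, 90.0, -85.4]
ft_force: [-1.5, -2.0, 3.0]
width: 0.167
```

```bash
cat >> h.py <<'E'
H=np.array([.581,.0133])
def swing(n,step,r=None):
    x,R=tool();f=state()['ft_force'];v=x[:2]-H;a=np.arctan2(v[1],v[0])%(2*np.pi);r0=np.hypot(*v);e=v/r0
    print('x',x.round(4),'r',r0.round(4),'lid',(a-np.radians(184.1)).round(3),'f',f.round(1),'Frad',(-f[:2]@e).round(1),'Ftan',(f[0]*e[1]-f[1]*e[0]).round(1),'w',state()['width']*85,'jaw',np.degrees(np.arctan2(R[1,1],R[0,1])).round(1))
    rows([H+(r or r0)*np.array([np.cos(a+step*i),np.sin(a+step*i)]) for i in range(1,n+1)])
E
python3 - <<'E'
from h import *
swing(12,.05)
E
```

```text
x [ 0.4358 -0.0033  0.0836] r 0.1462 lid 0.042 f [-1.5 -2.   3. ] Frad -1.7 Ftan -1.8 w 14.20536877751951 jaw -83.1
[0.0, 7.3, -0.1]
[0.0, 14.6, -0.6]
[0.0, 21.9, -1.5]
[0.0, 29.1, -2.7]
[0.0, 36.2, -4.3]
[0.0, 43.2, -6.2]
[0.0, 50.2, -8.5]
[0.0, 57.0, -11.2]
[0.0, 63.7, -14.1]
[0.0, 70.2, -17.4]
[0.0, 76.6, -21.0]
[0.0, 82.7, -25.0]
```

send_rows --moves '[{"dx": 0, "dy": 7.3, "dz": -0.1, "yaw": -2.9}, {"dx": 0, "dy": 14.6, "dz": -0.6, "yaw": -5.7}, {"dx": 0, "dy": 21.9, "dz": -1.5, "yaw": -8.6}, {"dx": 0, "dy": 29.1, "dz": -2.7, "yaw": -11.5}, {"dx": 0, "dy": 36.2, "dz": -4.3, "yaw": -14.3}, {"dx": 0, "dy": 43.2, "dz": -6.2, "yaw": -17.2}, {"dx": 0, "dy": 50.2, "dz": -8.5, "yaw": -20}, {"dx": 0, "dy": 57, "dz": -11.2, "yaw": -22.9}, {"dx": 0, "dy": 63.7, "dz": -14.1, "yaw": -25.8}, {"dx": 0, "dy": 63.7, "dz": -14.1, "yaw": -25.8}]'

```text
clock: 23.85
ee_pos: [0.4575, -0.0653, 0.0836]
ee_rot: [62.3, 89.9, -85.0]
ft_force: [-2.4, -3.3, 3.8]
width: 0.166
```

Run:
```python
from h import *
swing(9,.05)
```

```text
x [ 0.4575 -0.0653  0.0836] r 0.1464 lid 0.495 f [-2.4 -3.3  3.8] Frad -3.8 Ftan -1.5 w 14.119649474291649 jaw -57.3
[0.0, 7.3, -0.2]
[0.0, 14.6, -0.7]
[0.0, 21.9, -1.6]
[0.0, 29.1, -2.8]
[0.0, 36.2, -4.4]
[0.0, 43.3, -6.4]
[0.0, 50.2, -8.7]
[0.1, 57.0, -11.4]
[0.1, 63.7, -14.4]
```

send_rows --moves '[{"dx": 0, "dy": 7.3, "dz": -0.2, "yaw": -2.9}, {"dx": 0, "dy": 14.6, "dz": -0.7, "yaw": -5.7}, {"dx": 0, "dy": 21.9, "dz": -1.6, "yaw": -8.6}, {"dx": 0, "dy": 29.1, "dz": -2.8, "yaw": -11.5}, {"dx": 0, "dy": 36.2, "dz": -4.4, "yaw": -14.3}, {"dx": 0, "dy": 43.3, "dz": -6.4, "yaw": -17.2}, {"dx": 0, "dy": 50.2, "dz": -8.7, "yaw": -20}, {"dx": 0, "dy": 57, "dz": -11.4, "yaw": -22.9}, {"dx": 0, "dy": 57, "dz": -11.4, "yaw": -22.9}]'

```text
clock: 24.98
ee_pos: [0.4981, -0.1076, 0.0837]
ee_rot: [47.3, 89.9, -77.1]
ft_force: [-1.5, -5.8, 1.7]
width: 0.172
```

Run:
```python
from h import *
swing(9,.05,.146)
```

```text
x [ 0.4981 -0.1076  0.0837] r 0.1466 lid 0.898 f [-1.5 -5.8  1.7] Frad -5.6 Ftan -2.0 w 14.59745150731858 jaw -34.4
[0.0, 7.3, -0.8]
[0.0, 14.6, -1.3]
[0.0, 21.8, -2.2]
[0.0, 29.0, -3.5]
[0.1, 36.1, -5.1]
[0.1, 43.2, -7.1]
[0.1, 50.1, -9.4]
[0.1, 56.9, -12.1]
[0.1, 63.5, -15.1]
```

send_rows --moves '[{"dx": 0, "dy": 7.3, "dz": 0.5, "yaw": -2.9}, {"dx": 0, "dy": 14.6, "dz": 0.2, "yaw": -5.7}, {"dx": 0, "dy": 21.8, "dz": -0.7, "yaw": -8.6}, {"dx": 0, "dy": 29, "dz": -2, "yaw": -11.5}, {"dx": 0, "dy": 36.1, "dz": -3.6, "yaw": -14.3}, {"dx": 0, "dy": 43.2, "dz": -5.6, "yaw": -17.2}, {"dx": 0, "dy": 50.1, "dz": -7.9, "yaw": -20}, {"dx": 0, "dy": 56.9, "dz": -10.6, "yaw": -22.9}, {"dx": 0, "dy": 60, "dz": -12, "yaw": -24}, {"dx": 0, "dy": 60, "dz": -12, "yaw": -24}, {"dx": 0, "dy": 60, "dz": -12, "yaw": -24}]'

```text
clock: 26.35
ee_pos: [0.5546, -0.1312, 0.0837]
ee_rot: [53.6, 89.8, -46.8]
ft_force: [-0.2, -5.3, 1.5]
width: 0.164
```

Run:
```python
from h import *
swing(3,.05,.146)
```

```text
x [ 0.5546 -0.1312  0.0837] r 0.1469 lid 1.318 f [-0.2 -5.3  1.5] Frad -5.2 Ftan -0.8 w 13.9772536870916 jaw -10.4
[0.0, 7.3, -1.1]
[0.0, 14.6, -1.7]
[0.0, 21.8, -2.6]
```

send_rows --moves '[{"dx": 0, "dy": 0, "dz": 0, "yaw": 0}, {"dx": 0, "dy": 0, "dz": 0, "yaw": 0}, {"dx": 0, "dy": 0, "dz": 0, "yaw": 0}, {"dx": 0, "dy": 0, "dz": 0, "yaw": 0}, {"dx": -20, "dy": 0, "dz": 0, "yaw": 0}, {"dx": -50, "dy": 0, "dz": 0, "yaw": 0}, {"dx": -90, "dy": 0, "dz": 0, "yaw": 0}, {"dx": -140, "dy": 0, "dz": 0, "yaw": 0}, {"dx": -190, "dy": 0, "dz": 0, "yaw": 0}, {"dx": -190, "dy": 0, "dz": 0, "yaw": 0}]' --hand 0.4

```text
clock: 27.6
ee_pos: [0.5565, -0.1314, 0.2808]
ee_rot: [76.1, 89.3, -24.2]
ft_force: [0.2, 0.6, 0.2]
width: 0.599
```

Run:
```python
from h import *
print(state()['ee_pos'],state()['joint_positions'].round(0));print(togo([.38,-.35,.27]),state()['width'])
```

```text
[ 0.55648827 -0.13144729  0.28080767] [-25.   1.  98.   0.  80. -14.]
[   9.9 -134.4  246.7] 0.5988050068806816
```

send_rows --moves '[{"dx": 0, "dy": -16, "dz": 31, "yaw": 0}, {"dx": 0, "dy": -33, "dz": 62, "yaw": 0}, {"dx": 0, "dy": -50, "dz": 93, "yaw": 0}, {"dx": 0, "dy": -67, "dz": 124, "yaw": 0}, {"dx": 0, "dy": -84, "dz": 155, "yaw": 0}, {"dx": 0, "dy": -101, "dz": 186, "yaw": 0}, {"dx": 0, "dy": -118, "dz": 216, "yaw": 0}, {"dx": 0, "dy": -134, "dz": 247, "yaw": 0}, {"dx": 0, "dy": -134, "dz": 247, "yaw": 0}, {"dx": 0, "dy": -134, "dz": 247, "yaw": 0}]'

```text
clock: 28.85
ee_pos: [0.3778, -0.3487, 0.2733]
ee_rot: [-174.7, 90.0, 84.9]
ft_force: [0.2, 0.0, -0.2]
width: 0.596
```

Run:
```python
from h import *
print(state()['ee_pos'],state()['clock'])
for n in('top','side'):
    c=cam(n,n+'_end.png');P=cloud(c);hsv=cv2.cvtColor(c['image'],cv2.COLOR_RGB2HSV);Hh,S,V=cv2.split(hsv)
    ok=(P[...,0]>.38)&(P[...,0]<.66)&(P[...,1]<.13)&(P[...,1]>-.2)
    for nm,m in dict(red=((Hh<6)|(Hh>176))&(S>150)&(V>90)&(P[...,2]>.125)&(P[...,2]<.18),
      captop=(P[...,2]>.105)&(P[...,2]<.116)&(S<60)&(V>120),
      piv=(P[...,2]>.118)&(P[...,2]<.135)&(S<60),blue=(Hh>95)&(Hh<125)&(S>120)&(P[...,2]>.05)&(P[...,2]<.1)).items():
        Q=P[m&ok]; print(n,nm,len(Q),Q.mean(0).round(4) if len(Q) else '',Q.min(0).round(3) if len(Q) else '',Q.max(0).round(3) if len(Q) else '')
    old=cv2.cvtColor(cv2.imread(f'pics/{n}0.png'),cv2.COLOR_BGR2HSV)
    def cen(h,lo,hi,roi):
        x0,y0,x1,y1=roi;m=cv2.inRange(h,lo,hi)[y0:y1,x0:x1];yy,xx=np.nonzero(m);return len(xx),xx.mean()+x0,yy.mean()+y0
    if n=='top':
        for nm,lo,hi,roi in(('bottle',(165,190,60),(180,255,255),(270,160,305,192)),('slide',(85,120,40),(98,255,200),(380,160,450,207)),('tape',(15,60,60),(28,255,255),(230,180,270,220))):
            print(nm,cen(old,lo,hi,roi),cen(hsv,lo,hi,roi))
```

```text
[ 0.3777828  -0.34868393  0.27330386] 28.85
top red 22 [ 0.5351 -0.0398  0.1624] [ 0.53  -0.047  0.132] [ 0.542 -0.035  0.171]
top captop 458 [ 0.5681 -0.0722  0.1104] [ 0.522 -0.114  0.105] [ 0.607 -0.029  0.116]
top piv 61 [ 0.5455 -0.0717  0.125 ] [ 0.535 -0.09   0.118] [ 0.577 -0.05   0.135]
top blue 271 [ 0.5572 -0.0387  0.0755] [ 0.513 -0.137  0.057] [0.595 0.041 0.099]
bottle (135, np.float64(286.9555555555556), np.float64(178.62962962962962)) (118, np.float64(286.45762711864404), np.float64(178.38983050847457))
slide (906, np.float64(417.11920529801324), np.float64(184.2792494481236)) (897, np.float64(417.12820512820514), np.float64(184.20178372352285))
tape (280, np.float64(250.20714285714286), np.float64(200.5857142857143)) (280, np.float64(250.18571428571428), np.float64(200.49285714285713))
side red 55 [ 0.5328 -0.0416  0.1513] [ 0.524 -0.049  0.127] [ 0.545 -0.035  0.171]
side captop 224 [ 0.5589 -0.0743  0.11  ] [ 0.519 -0.111  0.105] [ 0.608 -0.035  0.115]
side piv 61 [ 0.541  -0.0666  0.1233] [ 0.528 -0.089  0.118] [ 0.557 -0.034  0.131]
side blue 262 [ 0.5468 -0.0619  0.074 ] [ 0.511 -0.14   0.063] [0.595 0.027 0.094]
```

Run:
```python
from h import *
for n in('top','side'):
    c=cam(n);P=cloud(c)
    for z0 in(.119,.1235,.126):
        m=(P[...,2]>z0)&(P[...,2]<.134)&(abs(P[...,0]-.55)<.05)&(abs(P[...,1]+.07)<.05);Q=P[m];Q=Q[np.hypot(Q[:,0]-.535,Q[:,1]+.04)>.03]
        if len(Q): print(n,z0,len(Q),Q.mean(0).round(4))
        if len(Q):
            p=Q.mean(0)[:2];k=np.array([.535,-.040]);Cc=H+.085*np.array([np.cos(np.radians(259)),np.sin(np.radians(259))])
            a=k-p;b=Cc-p;print(' arm',np.hypot(*a).round(4),'pc',np.hypot(*b).round(4),'crank', (np.arccos(a@b/np.hypot(*a)/np.hypot(*b))-np.radians(71.1)).round(3))
s=[state()['qvel'].round(2)];print(s)
```

```text
top 0.119 34 [ 0.5477 -0.0795  0.1261]
 arm 0.0415 pc 0.0195 crank 0.139
top 0.1235 29 [ 0.5478 -0.0799  0.1269]
 arm 0.0419 pc 0.0196 crank 0.119
top 0.126 19 [ 0.5491 -0.08    0.128 ]
 arm 0.0424 pc 0.0185 crank 0.107
side 0.119 27 [ 0.544  -0.0797  0.1245]
 arm 0.0407 pc 0.0229 crank 0.122
side 0.1235 16 [ 0.5459 -0.0799  0.1267]
 arm 0.0413 pc 0.0213 crank 0.119
side 0.126 9 [ 0.5454 -0.0807  0.1281]
 arm 0.042 pc 0.0221 crank 0.081
[array([-0.18,  0.11, -0.01, -0.01, -0.07,  0.09])]
```

```bash
python3 -c "
from h import *
print(ticket.finish_job())"
```

```text
the job is handed in; nothing more can be done
None
```

The canister is open and the job is handed in at about 29 s of the 69 s allowed; the hand-in gives no verdict, so the results below are my own measurements.

I gripped the knob and swung the crank out to its stop. I then broke the cap loose and wound it round to its end stop. At the end stop the force held steady while the lid frame itself moved slightly, by about 0.04 rad. I folded the crank back until I felt its home stop, then gripped the black peg rather than pushing it and swung the lid aside. Finally I released it and moved the arm clear.

| Check | Measured | Required |
|---|---|---|
| Lid | about 1.31 rad | above 1.15 |
| Cap | about 4.6 rad; top face at 110 mm, so nearly the full 14 mm rise | above 4.2 |
| Crank | 0.08 to 0.14 rad | below 0.2 on folding, below 0.25 at the end |
| Bottle, slide box, tape roll | moved under 1 pixel in the top view | within 30 mm |
| Force on the tool, gripper clear | under 1 N | no contact |

- **Crank angle:** this is the least certain value, good to about 0.08 rad. The home-stop force and the fold travel of about 112° both suggest it is fully home.
- **Circle centre:** my force-based estimates of the cap's axis disagreed with each other by 2 to 3 mm while winding, so I corrected the path as I went.
- **Images:** I had used all 12 picture views by the time the crank was folded, so the lid swing and final state were checked only by numbers from the camera data.

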